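# Load the plate reader: push the tray home, then push the door shut

### The job

The plate reader on the bench is loaded but still open. With a fingertip, gently push the orange-fronted tray fully home into the reader, then gently push the blue door fully shut over it and come away. Do not grasp, lift or touch the well plate lying on the tray, keep the door open until the tray is in, and leave the bottle, jar and tip box alone.

Things in the scene. Friction and masses are not known exactly. Their poses are not given: they have to be found in the camera images.
- reader: plate reader, a white box fixed to the bench, 260 deep (its x) x 280 wide (its y) x 140 mm high; origin at the centre of its underside, z up. Its flat front face looks to its own -x (towards the robot) at x = -130 mm. In the front is the bay mouth, 116 mm wide, centred on y = 0, from 75 to 128 mm above the bench, framed by a dark seal 4 mm proud; the 12 mm roof plate lies above it. The reader's position and yaw vary.
- tray (a joint): how far the tray stands out of the bay, m: 0 = fully home at its hard stop (its front flush with the reader's front face), up to 0.115 pulled out towards the reader's -x. Slides with about 1.5 N of friction and stays where it is left.
- tray_front (a point): middle of the top edge of the tray's orange front panel, on its outer face (the face looking to the reader's -x), 122 mm above the bench. The panel is 100 mm wide (reader's y), 40 mm high (82 to 122 mm above the bench) and 6 mm thick. Axes as the reader's. Push the outer face towards the reader's +x.
- tray_seat (a point): centre of the tray's seat, the floor on which the plate lies, 76.5 mm behind the panel's outer face, 87 mm above the bench; rims 7 mm high round it. Axes as the reader's.
- door (a joint): opening angle of the blue door, rad: 0 = fully shut, flat across the bay mouth, 1.57 = standing straight out towards the reader's -x, 1.95 = widest. It is hinged upright on the reader's +y side of the mouth; opening carries its free edge from the reader's -y side round through -x towards +y (clockwise seen from above as it opens). Stays where it is left; hinge friction about 0.04 N m.
- door_hinge (a point): the door's hinge axis at the height of the door's top edge, 136 mm above the bench, 5 mm in front of the reader's front face and 67 mm to the +y side of the bay's middle. Axes turn with the door and equal the reader's when it is shut.
- door_edge (a point): top corner of the door's free edge on its outer face, 132 mm from the hinge axis along the door (the door's -y) and 10 mm out (the door's -x). The door is a flat panel 130 wide x 66 high x 10 mm thick, from 70 to 136 mm above the bench; its inner face passes through the hinge axis, its outer face is the one towards the door's -x. Outside, 11 mm from the free edge at half height, is a steel knob 12 mm across, 16 mm proud. Push the outer face, between hinge and knob.
- plate: white 96-well plate, 127 (x) x 85 (y) x 14 mm, 70 g, resting by its weight on the tray's seat, held sideways by the rims (it could only be lifted straight up); rides with the tray; origin at the centre of its underside
- bottle: white reagent bottle with blue cap, 60 mm across, 125 mm high, standing loose on the bench; origin at the centre of its underside; leave alone
- jar: white jar with red cap, 68 mm across, 95 mm high, standing loose on the bench; origin at the centre of its underside; leave alone
- tipbox: pipette-tip box, yellow with a clear cover, 84 x 59 x 62 mm high, loose on the bench; origin at the centre of its underside; leave alone

How it is judged:
By the outcome, as a careful person would: the job done as asked, in the order asked, and still so for the second after the job is handed in, with the robot touching nothing.
It also fails if it takes over 54 s, if anything falls off the work surface, if the arm or the gripper's body presses on something with over 40 N, if the wrist force passes 120 N, or if a joint passes its speed limit or range.

### The arm

A 7-joint arm with a two-finger parallel gripper is mounted at the origin on the work surface. World frame = base frame: x ahead of the robot, y to its left, z up, the work surface at z = 0. Lengths are in mm, angles in rad, forces in N, time in s.
With the tool pointing down it reaches from about 350 to 900 mm from the base axis. Payload 7.2 kg.
Tool frame: the origin (TCP) lies midway between the tips of the shut fingers; the grasp point (between the pads) lies 19 mm behind it; z points along the fingers, y is the line along which they close (so a half turn about z gives the same grasp; the last joint's range is limited). The gripper opens to 85 mm and grips with 20 to 120 N. Pads are 22 mm wide; open, the fingers measure 114 mm over their backs; the gripper's body (76 mm by 85 mm) begins 54 mm behind the grasp point. The pads swing forward as they close: fully open they stand 13 mm farther back than shut.
Start: joints at [1.224, 0.411, -0.013, 1.596, 0.006, 1.134, -0.082], TCP at [171.989, -600.873, 231.297] pointing down, gripper open.
Joint ranges: [-2.95, 2.95], [-0.29, 1.99], [-1.47, 1.44], [0.14, 2.54], [-1.03, 4.17], [0.13, 1.85], [-2.86, 2.86]. Speed limits (rad/s): [2.39, 2.39, 3.01, 3.01, 3.14, 3.14, 3.14].

### API

Orientations are given as a unit quaternion [w, x, y, z].
In Python, from station import sensors, optics, bot gives the robot as it stands.
- The arm moves only by the tool step_arm, never from a script. Its argument "rows" is a list of rows, each a list of 2 entries, a list of its own where there are three numbers: the shift along the tool's x, y, z in mm, then the turn about the tool's z in rad. A call has 1 to 12 rows; each row shifts and turns the commanded pose from where the row before left it, along the tool's axes as they then stand; what a row does not reach is not made up. A row lasts 1/8 s, in which the tool goes at most 62.5 mm and 10.7 degrees, less where a joint would pass 70% of its speed; a pose out of reach is approached as far as the arm can. A call is refused whole if a number of a shift passes 62.5 or a number of a turn 0.188, either way. A call with a gripper value outside its range is refused whole. "hand" is the gripper command: -1 is shut, 1 is fully open, values between are in proportion, set as the call begins (left out, the last holds). The fingers move at their own pace and stop on an object; the grip force is fixed at half the most. Time passes only in rows, so rows that do not move let the fingers close. It gives the time, the measured TCP pose, the force, the opening and the grip force at its end, in the units of the state.
- sensors.get_obs(): the state, without advancing time (a new reading comes with each control period).
- optics.capture(name): name is "scene" or "side" or "wrist"; returns a dict with "pixels" (420x560x3 uint8, red, green, blue), "fx", "fy", "cx", "cy" (pixels), "origin" and "rotation" of the camera in the world; the wrist camera has in their place "mount" (4x4, takes a point from camera to tool coordinates, whose origin is the TCP and whose axes are the flange's). Camera axes: x right, y down, z forward; pixel columns grow to the right and rows downward; lengths in mm; the calibration is good to about 2 mm. A picture is of the moment at which its call begins: read the wrist's pose just before it. There is no depth.
- bot.hand_in(): hands the job in; it is judged then, once.
The state is a dict: "t": time; "joint_positions": joint angles; "joint_velocities": joint speeds; "joint_torque": joint torques, N m; "ee_pos": TCP position; "tcp_rot": TCP orientation; "force": force on the tool from outside, world axes, zero at the start; "wrist_torque": the same for the moment, N m; "width": opening from 0.0 (shut) to 1.0 (fully open); "grip_force": force on a finger pad.
Only numpy, scipy, OpenCV 4.12 (cv2) and the standard library are available. Lean on these libraries where they do the work, as an engineer would, in place of code of your own. Each camera call takes 0.05 s, during which the arm holds its last target. There are 200 camera calls.

## Working session

There is one attempt and no reset: what is moved stays moved. The work goes in short steps, Python scripts to look and compute and a tool call to move; the robot and the scene stay as the last step left them, time stands still between calls to the robot, and variables do not carry over. Pictures are saved under pics/ and viewed, at most 10 in all, crops included, and the job is handed in when it is done.

Besides the shell and the picture viewer there is one more tool, called after "Emit:" as name(argument=value, ...), one argument or row to a line, values as JSON. step_arm: Moves the arm, as the interface text tells. Its arguments: {"type":"object","properties":{"rows":{"type":"array"},"hand":{"type":"number"}},"required":["rows"]}

```bash
mkdir -p pics; cat > h.py <<'E'
import numpy as np,cv2
from station import sensors,optics,bot
def snap(n,f):
    c=optics.capture(n); cv2.imwrite('pics/'+f,c['pixels'][:,:,::-1]); 
    return c
def save(n,f):
    c=snap(n,f); np.savez('pics/'+f+'.npz',**{k:np.array(v) for k,v in c.items() if k!='pixels'}); return c
E
python3 - <<'E'
from h import *
o=sensors.get_obs();print({k:np.round(v,3).tolist() for k,v in o.items()})
for n in('scene','side'):
    c=save(n,n+'1.png');print(n,c['fx'],c['cx'],c['cy'],np.round(c['origin']),np.round(c['rotation'],3).tolist())
E
```

```text
{'t': 0.0, 'joint_positions': [1.224, 0.412, -0.013, 1.597, 0.006, 1.134, -0.082], 'joint_velocities': [-0.0, -0.001, 0.0, 0.002, -0.001, -0.001, -0.0], 'joint_torque': [-0.0, -60.063, 0.682, -29.941, 0.014, 0.011, -0.0], 'ee_pos': [171.832, -600.417, 230.458], 'tcp_rot': [-0.001, 0.99, 0.139, -0.0], 'force': [0.003, 0.585, -1.007], 'wrist_torque': [0.003, -0.046, -0.026], 'grip_force': 0.0, 'width': 0.999}
scene 402.243881159233 277.50873583018864 208.6688589193489 [1035.  447.  667.] [-0.14, 0.336, 0.852, -0.376]
side 418.72524881284966 281.04675170735675 205.1656458180338 [ 389. -693.  746.] [-0.413, 0.896, -0.145, 0.076]
```

View pics/scene1.png

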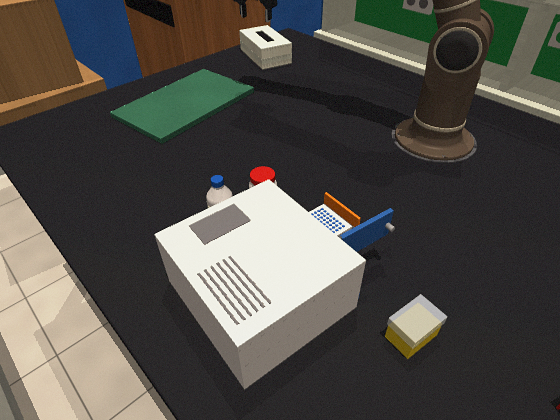

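View pics/side1.png

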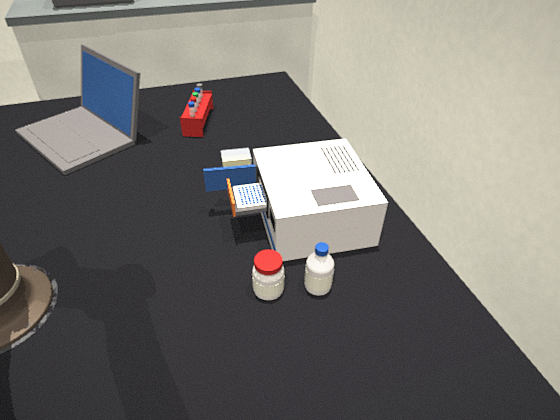

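The scene view shows the reader's top corners at about (270,182), (157,237) and (363,262). The tray front is near (342,208) and the door runs from (342,245) to (392,213). The side view shows the top corners at about (253,148), (345,140), (380,205) and (277,218), with the jar and bottle on the -y side. I'll enlarge both.

```bash
python3 - <<'E'
import cv2
a=cv2.imread('pics/scene1.png')[160:400,140:460];cv2.imwrite('pics/c1.png',cv2.resize(a,None,fx=2.5,fy=2.5,interpolation=cv2.INTER_CUBIC))
a=cv2.imread('pics/side1.png')[130:280,195:395];cv2.imwrite('pics/c2.png',cv2.resize(a,None,fx=4,fy=4,interpolation=cv2.INTER_CUBIC))
E
```

```text
(no output)
```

View pics/c1.png

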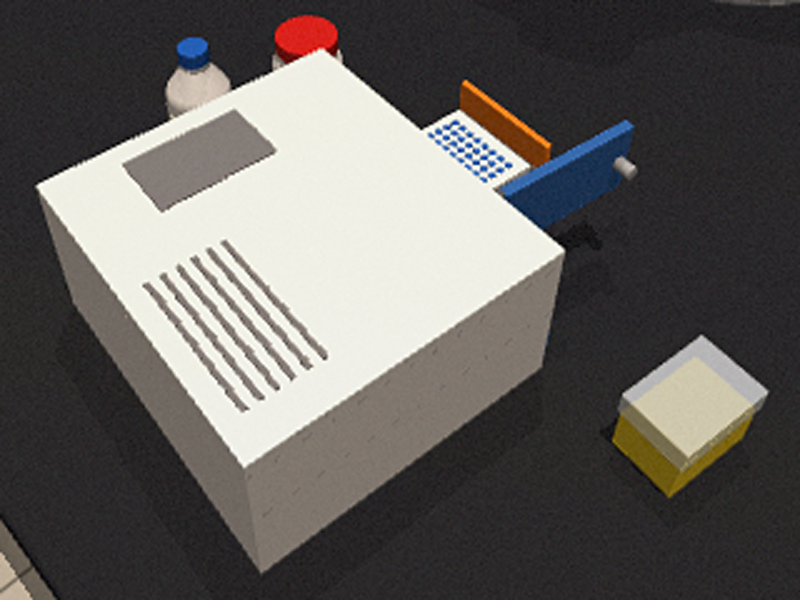

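View pics/c2.png

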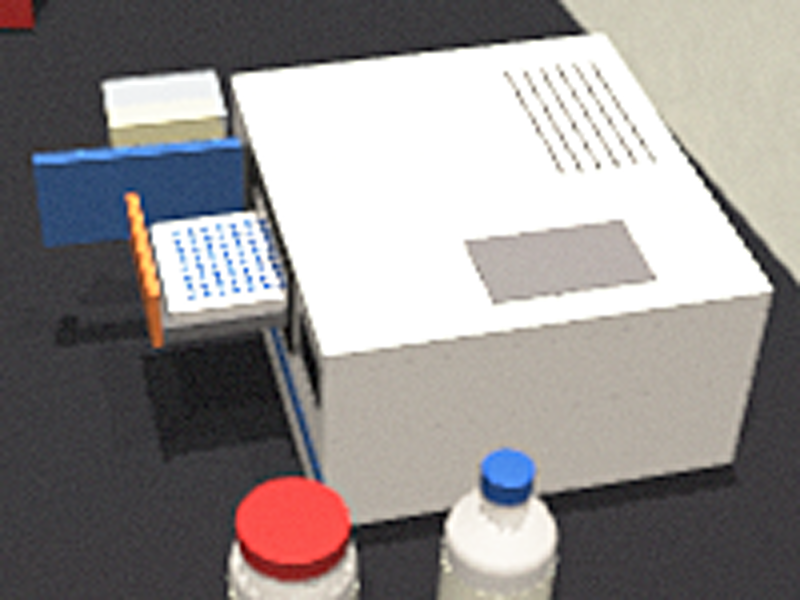

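```bash
cat > fit.py <<'E'
import numpy as np
from scipy.spatial.transform import Rotation as R
from scipy.optimize import least_squares
C={}
for n in('scene','side'):
    d=np.load(f'pics/{n}1.png.npz'); q=d['rotation']
    M=R.from_quat(np.r_[q[1:],q[0]]).as_matrix() if q.size==4 else q
    C[n]=(d,M)
def proj(n,P):
    d,M=C[n]; p=(np.atleast_2d(P)-d['origin'])@M
    return np.c_[d['fx']*p[:,0]/p[:,2]+d['cx'],d['fy']*p[:,1]/p[:,2]+d['cy']]
def rw(x,P): c,s=np.cos(x[2]),np.sin(x[2]); return np.array([x[0]+c*P[0]-s*P[1],x[1]+s*P[0]+c*P[1],P[2]])
def door(x,u,v,z): # u along door from hinge, v outwards
    a=-x[4]; c,s=np.cos(a),np.sin(a); lx,ly=-v,-u
    return rw(x,[-135+c*lx-s*ly,67+s*lx+c*ly,z])
tr=lambda y,z=122:lambda x:rw(x,[-130-x[3],y,z])
bx=lambda a,b,z:lambda x:rw(x,[130*a,140*b,z])
S=lambda u,v:(u/2.5+140-.3,v/2.5+160-.3)
D=lambda u,v:(u/4+195-.4,v/4+130-.4)
obs=[('scene',bx(-1,-1,140),S(322,48)),('scene',bx(1,-1,140),S(38,187)),('scene',bx(-1,1,140),S(564,251)),('scene',bx(1,1,140),S(246,466)),
('scene',bx(1,1,0),S(262,572)),('scene',bx(-1,1,0),S(541,366)),
('scene',tr(-50),S(463,80)),('scene',tr(50),S(550,144)),('scene',lambda x:door(x,132,10,136),S(633,126)),
('side',bx(-1,1,140),D(232,75)),('side',bx(1,1,140),D(605,34)),('side',bx(1,-1,140),D(771,290)),('side',bx(-1,-1,140),D(325,355)),
('side',bx(1,-1,0),D(735,464)),('side',tr(50),D(127,196)),('side',lambda x:door(x,132,10,136),D(36,153))]
def res(x): return np.concatenate([proj(n,f(x))[0]-o for n,f,o in obs])
r=least_squares(res,[650,0,0,80,1.5],x_scale=[100,100,.1,50,.1],loss='soft_l1')
x=r.x; np.save('x.npy',x)
if __name__=='__main__':
    print(np.round(x,3)); print(np.round(res(x).reshape(-1,2),1).tolist())
    print('tray front',tr(0)(x),'home',rw(x,[-130,0,122]),'hinge',rw(x,[-135,67,136]),'edge',door(x,132,10,136))
    for n,p,z in(('side',D(295,513),95),('side',D(508,470),125),('scene',S(695,398),62)):
        d,M=C[n]; ray=M@[(p[0]-d['cx'])/d['fx'],(p[1]-d['cy'])/d['fy'],1]; print(n,z,d['origin']+ray*(z-d['origin'][2])/ray[2])
E
python3 fit.py
```

```text
[ 7.46087e+02  6.60560e+01 -9.40000e-02  8.12420e+01  1.62700e+00]
[[-0.2, -0.2], [-1.5, -0.7], [0.8, -0.7], [-0.7, 0.6], [-0.1, 0.9], [0.2, 0.4], [0.4, -0.2], [0.3, 0.2], [1.0, -0.3], [-0.1, 1.0], [-0.6, 0.6], [0.5, 0.3], [0.3, 0.5], [-0.7, -0.1], [0.7, 0.0], [-0.8, 1.0]]
tray front [535.77086695  85.8141271  122.        ] home [616.65709866  78.21542043 122.        ] hinge [617.94561582 145.38937166 136.        ] edge [488.91327074 174.96392023 136.        ]
side 95 [ 565.89070216 -124.28053986   95.        ]
side 125 [ 670.69475099 -155.80488132  125.        ]
scene 62 [610.7459885  325.91298071  62.        ]
```

The fit agrees across both views to about 1 px: reader at (746,66), yaw -0.094, tray out 81 mm, door 1.63 rad. I'll shut the gripper, turn the tool x axis onto the reader's x, and travel over.

Emit:
step_arm(
  hand=-1,
  rows=[
    [[0, 0, 0], 0.186],
    [[0, 0, 0], 0.186],
    [[17, -51, 0], 0],
    [[17, -51, 0], 0],
    [[17, -51, 0], 0],
    [[17, -51, 0], 0],
    [[17, -51, 0], 0],
    [[17, -51, 0], 0],
    [[17, -51, 0], 0],
    [[17, -51, 0], 0],
    [[17, -51, 0], 0],
    [[17, -51, 0], 0],
  ],
)

```text
t: 1.6
ee_pos: [389.0, -107.3, 231.3]
tcp_rot: [0.0, 0.999, -0.047, 0.0]
force: [1.6, 0.1, 0.1]
width: -0.002
grip_force: 0.0
```

Emit:
step_arm(
  rows=[
    [[17, -51, 0], 0],
    [[17, -51, 0], 0],
    [[17, -51, 0], 0],
    [[17, -51, 0], 0],
    [[0, 0, 30], 0],
    [[0, 0, 30], 0],
    [[0, 0, 0], 0],
    [[0, 0, 0], 0],
  ],
)

```text
t: 2.6
ee_pos: [475.8, 88.0, 172.1]
tcp_rot: [-0.0, 0.999, -0.047, 0.0]
force: [-0.1, -0.8, 0.4]
width: -0.003
grip_force: 0.0
```

```bash
python3 - <<'E'
from h import *
o=sensors.get_obs();print(o['t'],o['ee_pos'],o['tcp_rot'],o['force'])
w=optics.capture('wrist')['pixels'];s=optics.capture('side')['pixels'][130:290,180:380]
s=cv2.resize(s,(525,420)); w=cv2.resize(w,(275,206)); im=np.zeros((420,800,3),np.uint8); im[:,:525]=s; im[:206,525:]=w
cv2.imwrite('pics/m2.png',im[:,:,::-1])
E
```

```text
2.6 [475.80011525  87.97955969 172.11206487] [-1.29198354e-04  9.98910978e-01 -4.66556583e-02  3.01022560e-04] [-0.05815205 -0.79543774  0.42347379]
```

View pics/m2.png

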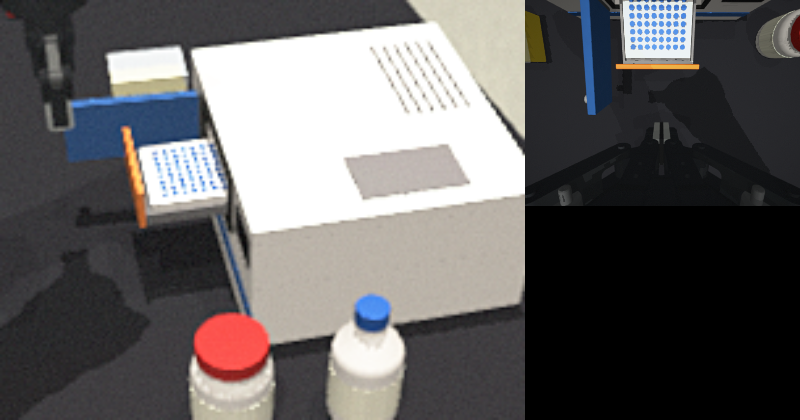

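The tip is centred on the orange panel: fingertips at wrist-view x≈660, panel spanning 617–698. The door is clear to the left. I'll descend and approach.

Emit:
step_arm(
  rows=[
    [[0, 0, 36], 0],
    [[0, 0, 36], 0],
    [[0, 0, 0], 0],
    [[20, 0, 0], 0],
    [[14, 0, 0], 0],
    [[6, 0, 0], 0],
    [[5, 0, 0], 0],
    [[5, 0, 0], 0],
    [[5, 0, 0], 0],
    [[5, 0, 0], 0],
  ],
)

```text
t: 3.95
ee_pos: [535.1, 82.3, 99.2]
tcp_rot: [0.0, 0.999, -0.046, -0.0]
force: [-1.1, 0.6, 0.9]
width: -0.002
grip_force: 0.9
```

Emit:
step_arm(
  rows=[
    [[5, 0, 0], 0],
    [[5, 0, 0], 0],
    [[5, 0, 0], 0],
    [[5, 0, 0], 0],
    [[5, 0, 0], 0],
    [[5, 0, 0], 0],
    [[5, 0, 0], 0],
    [[5, 0, 0], 0],
    [[5, 0, 0], 0],
    [[5, 0, 0], 0],
    [[5, 0, 0], 0],
    [[2, 0, 0], 0],
  ],
)

```text
t: 5.45
ee_pos: [592.2, 77.0, 99.2]
tcp_rot: [-0.0, 0.999, -0.047, 0.0]
force: [-1.9, -1.7, -0.4]
width: -0.005
grip_force: 0.8
```

Emit:
step_arm(
  rows=[
    [[2, 0, 0], 0],
    [[2, 0, 0], 0],
    [[2, 0, 0], 0],
  ],
)

```text
t: 5.82
ee_pos: [597.8, 76.5, 99.2]
tcp_rot: [0.0, 0.999, -0.047, -0.0]
force: [-0.2, -0.9, -0.2]
width: 0.002
grip_force: 0.8
```

Emit:
step_arm(
  rows=[
    [[1.5, 0, 0], 0],
    [[1.5, 0, 0], 0],
    [[1.5, 0, 0], 0],
  ],
)

```text
t: 6.2
ee_pos: [602.4, 76.0, 99.2]
tcp_rot: [0.0, 0.999, -0.047, -0.0]
force: [-2.1, 0.2, -1.0]
width: 0.002
grip_force: 0.8
```

Emit:
step_arm(
  rows=[
    [[1.5, 0, 0], 0],
    [[1.5, 0, 0], 0],
  ],
)

```text
t: 6.45
ee_pos: [603.8, 75.9, 99.1]
tcp_rot: [0.0, 0.999, -0.046, -0.002]
force: [-10.4, -0.8, 4.6]
width: 0.0
grip_force: 0.7
```

Emit:
step_arm(
  rows=[
    [[1, 0, 0], 0],
    [[0, 0, 0], 0],
  ],
)

```text
t: 6.7
ee_pos: [603.8, 76.2, 98.8]
tcp_rot: [0.0, 0.999, -0.046, -0.002]
force: [-11.3, 1.2, 3.6]
width: -0.006
grip_force: 0.0
```

```bash
python3 - <<'E'
from h import *
import fit
p=sensors.get_obs()['ee_pos'];print(p, 'tcp in reader x', (p[:2]-fit.x[:2])@[np.cos(fit.x[2]),np.sin(fit.x[2])])
x=fit.x.copy()
print('hinge',fit.rw(x,[-135,67,136])[:2])
for a in(1.627,1.2,.8,.4,.1,0):
    x[4]=a; n=fit.door(x,0,1,0)-fit.door(x,0,0,0)
    print(a,'u80 outer',np.round(fit.door(x,80,10,0)[:2]),'u110',np.round(fit.door(x,110,10,0)[:2]),'push dir',np.round(-n[:2],3),'edge',np.round(fit.door(x,132,10,0)[:2]))
E
```

```text
[603.75201816  76.17791096  98.81311174] tcp in reader x -142.65793801991248
hinge [617.94561582 145.38937166]
1.627 u80 outer [540. 167.] u110 [511. 172.] push dir [-0.149 -0.989] edge [489. 175.]
1.2 u80 outer [538. 133.] u110 [509. 125.] push dir [ 0.274 -0.962] edge [488. 119.]
0.8 u80 outer [549. 103.] u110 [526.  84.] push dir [ 0.627 -0.779] edge [509.  70.]
0.4 u80 outer [571.  80.] u110 [557.  53.] push dir [ 0.881 -0.474] edge [547.  34.]
0.1 u80 outer [593.  69.] u110 [587.  39.] push dir [ 0.981 -0.192] edge [583.  18.]
0 u80 outer [601.  67.] u110 [598.  37.] push dir [ 0.996 -0.094] edge [596.  15.]
```

The tray is at its hard stop: force rose to 11 N with no further motion. I'll back off and plan the door push.

```bash
python3 - <<'E'
from h import *
import fit
x=fit.x.copy();x[:3]=x[:3]
o=sensors.get_obs()
loc=lambda p:np.array([[np.cos(x[2]),np.sin(x[2])],[-np.sin(x[2]),np.cos(x[2])]])@(np.array(p[:2])-x[:2])
print('now',loc(o['ee_pos']))
def tcp(a,gap=0,u=70,hx=12.5,hy=14.5):
    x[4]=a; n=loc(fit.door(x,0,1,0))-loc(fit.door(x,0,0,0))
    return loc(fit.door(x,u,10+hx*abs(n[0])+hy*abs(n[1])+gap,0))
print('start',tcp(1.627,25))
prev=tcp(1.627,25)
A=[1.627]+list(np.linspace(1.55,0,23))
for a in A:
    p=tcp(a);d=p-prev;prev=p;print(round(a,2),np.round(p),'tool',np.round([d[0],-d[1]],1))
E
```

```text
now [-142.65793802   -3.23560701]
start [-202.07069393  121.03223298]
1.63 [-203.   96.] tool [-1.4 25. ]
1.55 [-205.   90.] tool [-2.   5.8]
1.48 [-207.   86.] tool [-1.5  4.2]
1.41 [-208.   82.] tool [-1.3  4.4]
1.34 [-209.   77.] tool [-1.   4.6]
1.27 [-210.   72.] tool [-0.7  4.7]
1.2 [-210.   68.] tool [-0.4  4.8]
1.13 [-210.   63.] tool [-0.   4.9]
1.06 [-210.   58.] tool [0.3 5. ]
0.99 [-209.   53.] tool [0.7 5.1]
0.92 [-208.   47.] tool [1.1 5.1]
0.85 [-207.   42.] tool [1.5 5.1]
0.78 [-205.   37.] tool [2. 5.]
0.7 [-202.   32.] tool [2.4 4.9]
0.63 [-200.   28.] tool [2.8 4.8]
0.56 [-196.   23.] tool [3.2 4.6]
0.49 [-193.   19.] tool [3.6 4.4]
0.42 [-189.   14.] tool [4.  4.2]
0.35 [-184.   11.] tool [4.4 3.9]
0.28 [-179.    7.] tool [4.8 3.5]
0.21 [-174.    4.] tool [5.1 3.1]
0.14 [-169.    1.] tool [5.4 2.7]
0.07 [-163.   -1.] tool [5.6 2.3]
0.0 [-158.   -3.] tool [5.9 1.8]
```

Emit:
step_arm(
  rows=[
    [[-10, 0, 0], 0],
    [[-30, 0, 0], 0],
    [[-35, 0, 0], 0],
    [[-5, 0, -30], 0],
    [[0, 0, -35], 0],
    [[0, 0, 0], 0],
  ],
)

```text
t: 7.45
ee_pos: [528.8, 83.8, 167.4]
tcp_rot: [-0.001, 0.999, -0.047, 0.004]
force: [-0.1, 1.4, 0.1]
width: 0.001
grip_force: 0.0
```

Emit:
step_arm(
  rows=[
    [[4, -30, 0], 0],
    [[4, -32, 0], 0],
    [[4, -32, 0], 0],
    [[4, -30, 0], 0],
    [[0, 0, 0], 0],
    [[0, 0, 34], 0],
    [[0, 0, 34], 0],
    [[0, 0, 0], 0],
    [[0, 0, 0], 0],
  ],
)

```text
t: 8.57
ee_pos: [554.7, 204.8, 97.2]
tcp_rot: [-0.0, 0.999, -0.047, 0.0]
force: [-0.2, 0.6, 0.2]
width: 0.001
grip_force: 0.0
```

```bash
python3 - <<'E'
from h import *
o=sensors.get_obs();print(o['ee_pos'])
im=[cv2.resize(optics.capture('wrist')['pixels'],(400,300)),cv2.resize(optics.capture('scene')['pixels'][120:270,280:480],(400,300))]
cv2.imwrite('pics/m3.png',np.hstack(im)[:,:,::-1])
E
```

```text
[554.69077574 204.83788895  97.18206743]
```

View pics/m3.png

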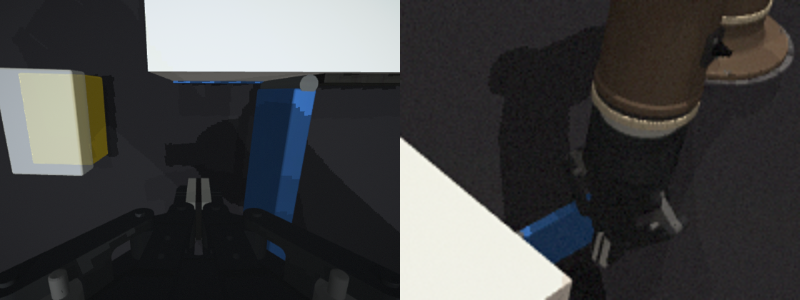

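The shut fingertips stand on the door's outer side, at wrist-view x≈200 against a door at 245–315. The gripper linkage spreads over the door top, so I'll rise a little for clearance and then push.

Emit:
step_arm(
  rows=[
    [[0, 0, -12], 0],
    [[-1, 12, 0], 0],
    [[0, 6, 0], 0],
    [[0, 5, 0], 0],
    [[-2, 5, 0], 0],
    [[-1.5, 4, 0], 0],
    [[-1.5, 4.5, 0], 0],
    [[-1, 4.5, 0], 0],
  ],
)

```text
t: 9.68
ee_pos: [543.2, 164.8, 108.2]
tcp_rot: [-0.0, 0.999, -0.046, -0.0]
force: [-0.3, 0.7, -0.1]
width: 0.004
grip_force: 0.3
```

Emit:
step_arm(
  rows=[
    [[-0.5, 4.5, 0], 0],
    [[-0.5, 5, 0], 0],
    [[0, 5, 0], 0],
    [[0.5, 5, 0], 0],
    [[0.5, 5, 0], 0],
    [[1, 5, 0], 0],
    [[1.5, 5, 0], 0],
    [[2, 5, 0], 0],
  ],
)

```text
t: 10.68
ee_pos: [544.3, 124.8, 108.3]
tcp_rot: [0.0, 0.999, -0.047, -0.0]
force: [0.4, 1.0, 0.1]
width: 0.001
grip_force: 0.3
```

Emit:
step_arm(
  rows=[
    [[2.5, 5, 0], 0],
    [[3, 5, 0], 0],
    [[3, 4.5, 0], 0],
    [[3.5, 4.5, 0], 0],
    [[4, 4, 0], 0],
    [[4.5, 4, 0], 0],
  ],
)

```text
t: 11.42
ee_pos: [562.3, 96.1, 108.3]
tcp_rot: [-0.0, 0.999, -0.047, -0.0]
force: [-0.2, 0.3, -0.1]
width: 0.001
grip_force: 0.3
```

```bash
python3 - <<'E'
from h import *
import fit
x=fit.x
p=sensors.get_obs()['ee_pos'];d=p[:2]-x[:2];c,s=np.cos(x[2]),np.sin(x[2]);print(p,'loc',c*d[0]+s*d[1],-s*d[0]+c*d[1])
im=[cv2.resize(optics.capture('wrist')['pixels'],(400,300)),cv2.resize(optics.capture('side')['pixels'][130:250,200:360],(400,300))]
cv2.imwrite('pics/m4.png',np.hstack(im)[:,:,::-1])
E
```

```text
[562.31418034  96.09518431 108.28644881] loc -185.77701532617542 12.718619820873396
```

View pics/m4.png

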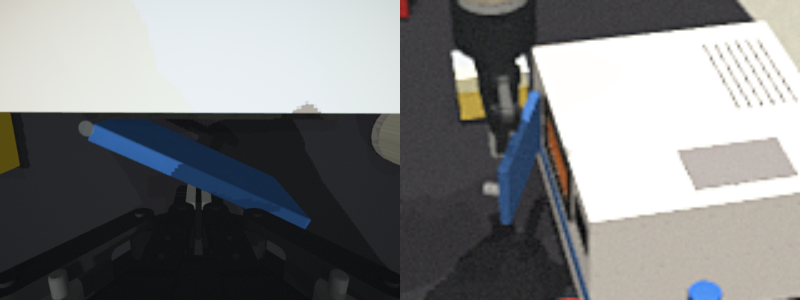

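The door is about 0.4 rad from shut, the fingertip is mid-panel and the orange tray front is flush in the mouth. I'll keep pushing, slower.

Emit:
step_arm(
  rows=[
    [[4, 3, 0], 0],
    [[4, 3, 0], 0],
    [[4, 3, 0], 0],
    [[4, 2, 0], 0],
    [[4, 2, 0], 0],
    [[3, 1, 0], 0],
    [[2, 0.5, 0], 0],
  ],
)

```text
t: 12.4
ee_pos: [585.7, 79.5, 108.2]
tcp_rot: [0.0, 0.999, -0.047, -0.0]
force: [-0.0, 0.7, -0.2]
width: 0.002
grip_force: 0.3
```

Emit:
step_arm(
  rows=[
    [[1.5, 0.5, 0], 0],
    [[1.5, 0, 0], 0],
  ],
)

```text
t: 12.65
ee_pos: [588.5, 78.6, 108.2]
tcp_rot: [0.0, 0.999, -0.047, -0.0]
force: [-0.3, -1.5, 0.3]
width: 0.001
grip_force: 0.3
```

Emit:
step_arm(
  rows=[
    [[1, 0, 0], 0],
    [[1, 0, 0], 0],
  ],
)

```text
t: 12.9
ee_pos: [590.1, 78.5, 108.2]
tcp_rot: [0.0, 0.999, -0.047, -0.0]
force: [-3.8, -0.9, 2.3]
width: -0.0
grip_force: 2.0
```

Emit:
step_arm(
  rows=[
    [[1, 0, 0], 0],
    [[0.5, 0, 0], 0],
  ],
)

```text
t: 13.15
ee_pos: [590.2, 78.5, 108.2]
tcp_rot: [0.001, 0.999, -0.046, -0.002]
force: [-9.4, -1.4, 7.6]
width: 0.003
grip_force: 4.7
```

Hard stop reached, so the door is shut. I'll come straight away along -x and check.

Emit:
step_arm(
  rows=[
    [[-4, 0, 0], 0],
    [[-20, 0, 0], 0],
    [[-40, 0, 0], 0],
    [[-40, 0, 0], 0],
    [[0, 0, -50], 0],
    [[0, 0, -50], 0],
    [[-50, 0, 0], 0],
    [[0, 0, 0], 0],
    [[0, 0, 0], 0],
    [[0, 0, 0], 0],
  ],
)

```text
t: 14.4
ee_pos: [439.5, 92.8, 208.1]
tcp_rot: [-0.0, 0.999, -0.047, 0.0]
force: [-1.2, 0.4, 0.2]
width: 0.001
grip_force: 0.0
```

```bash
python3 - <<'E'
from h import *
o=sensors.get_obs();print(o['ee_pos'],o['force'])
im=[cv2.resize(optics.capture('wrist')['pixels'],(400,300)),cv2.resize(optics.capture('side')['pixels'][130:310,190:430],(400,300))]
cv2.imwrite('pics/m5.png',np.hstack(im)[:,:,::-1])
E
```

```text
[439.52952046  92.75065895 208.13670395] [-1.21747367  0.40269498  0.20296702]
```

View pics/m5.png

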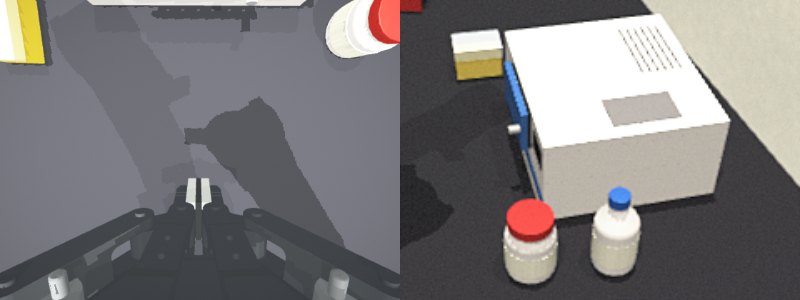

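The view shows the door across the mouth at (505–528, 65–150), with the jar, bottle and tip box where they were. I'll check flatness by overlaying the predicted shut outline.

```bash
python3 - <<'E'
from h import *
import fit
im=optics.capture('side')['pixels'][:,:,::-1].copy()
big=cv2.resize(im[140:230,235:315],None,fx=6.6,fy=6.6,interpolation=cv2.INTER_CUBIC);b2=big.copy()
x=fit.x.copy()
for a,col in((0,(0,255,0)),(.08,(0,0,255))):
    x[4]=a
    q=fit.proj('side',np.array([fit.door(x,u,10,z) for u,z in((2,136),(132,136),(132,70),(2,70))]))
    q=((q-[235,140]+.5)*6.6).astype(np.int32)
    cv2.polylines(b2,[q],True,col,1)
cv2.imwrite('pics/m6.png',np.hstack([big,b2])[:590,:800] if False else cv2.resize(np.hstack([big,b2]),(800,450)))
E
```

```text
(no output)
```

View pics/m6.png

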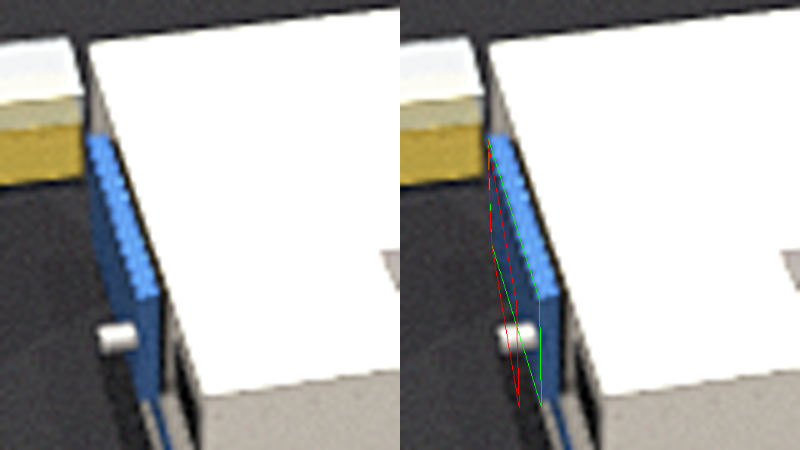

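The door's free edge lies on the green shut outline at (540,300–405), well away from the red 0.08 rad one. The door is shut and the arm is clear.

```bash
python3 -c "
from station import bot;print(bot.hand_in())"
```

```text
the job is handed in; nothing more can be done
None
```

The tray is fully home and the door is shut over it, both pushed to their hard stops at about 12 N or less. The arm has come away, I did not push or grasp the plate, bottle, jar or tip box, and the job is handed in.

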